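# Flip the fence stop down and seat a block against it

## Robot

A 7-joint arm with a two-finger parallel gripper is mounted at the origin on a cart in front of the work surface, level with it; the furniture and walls round the work are solid. World frame = base frame: x ahead of the robot, y to its left, z up, the work surface at z = 0. Lengths are in m, angles in rad, forces in N, time in s.
With the tool pointing down it reaches from about 0.425 to 0.925 m from the base axis. Payload 6.8 kg.
Tool frame: the origin (TCP) lies on the centre line of the jaws, within the pads' length; the fingertips stand 25 mm ahead of it and the grasp point (between the pads) lies 6 mm ahead of it; z points along the fingers, y is the direction in which the jaws open and shut (so a half turn about z gives the same grasp; the last joint's range is limited). The gripper opens to 85 mm and grips with 20 to 120 N. Pads are 22 mm wide; open, the fingers measure 114 mm over their backs; the gripper's body (76 mm by 85 mm) begins 54 mm behind the grasp point. The pads swing forward as they close: fully open they stand 13 mm farther back than shut.
Start: joints at [1.177, 0.477, 0.022, 1.555, -0.011, 1.109, -0.083], TCP at [0.19, -0.648, 0.223] pointing down, gripper open.
Joint ranges: [-2.96, 2.96], [-0.34, 2.1], [-1.41, 1.46], [0.24, 2.44], [-1.37, 4.51], [0.17, 1.92], [-2.96, 2.96]. Speed limits (rad/s): [2.39, 2.39, 3.14, 3.14, 3.14, 3.14, 3.14].

## Interface

Orientations are given as a unit quaternion [w, x, y, z].
In Python, from station import status, cams, order, models gives the robot as it stands.
- The arm moves only by the tool move_arm, never from a script. Its argument "steps" is one flat list of numbers, 7 for each row, row after row: the gripper's target within -1 to 1 (fully open at 1, half-way at 0, shut at -1), then the shift along the world's x, y, z in cm, then the turn, a rotation vector about the world's x, y, z in degrees. A call has 1 to 8 rows; each row shifts and turns the commanded pose from where the row before left it; what a row does not reach is not made up. A row lasts 1/10 s, in which the tool goes at most 50 mm and 8.59 degrees, less where a joint would pass 70% of its speed; a pose out of reach is approached as far as the arm can. A call with a gripper value outside its range is refused whole. The fingers move at their own pace and stop on an object; "newtons" is the grip in N (left out, the last holds). Time passes only in rows, so rows that do not move let the fingers close. It gives the time, the measured TCP pose, the force and the opening at its end, in the units of the state.
- status.get_obs(): the state, without advancing time (a new reading comes with each control period).
- cams.read_camera(name): name is "scene" or "top" or "wrist"; returns a dict with "pixels" (384x512x3 uint8, red, green, blue), "mtx" (3x3 intrinsics, pixels), "dist_coeffs" ([k1, k2, p1, p2, k3] as OpenCV has them; the pictures are not rectified), "T" (4x4, takes a point from camera to world coordinates); the wrist camera has in their place "T_tool_cam" (4x4, takes a point from camera to tool coordinates, whose origin is the TCP and whose axes are the flange's). Camera axes: x right, y down, z forward; pixel columns grow to the right and rows downward; lengths in m; the calibration is good to about 2 mm. A picture is of the moment at which its call begins: read the wrist's pose just before it. There is no depth.
- order.hand_in(): hands the job in, once; it reports no verdict.
Trained networks look in the newest picture that a camera, given by its name, has taken for a name from the list of things; names that differ only in an ending like _2 or _b are one class to them, and where a whole thing is asked for, a point or a joint stands for the part that bears it (a point fixed in the world has none). Each returns a list of dicts, best first, with "score" (0 to 1); they miss things now and then, are a little off and sometimes report something else, mostly with a low value. They report only what shows in the picture. A call takes as long as a camera call.
- models.silhouettes(camera, query): "region" (384x512 bool, what is visible of it) and "box" ([centre column, centre row, width, height] in pixels, round what is visible of it).
- models.place_of(camera, query): "position" ([row, column] in pixels: a listed point, or the origin of a listed thing).
The state is a dict: "t": time; "q": joint angles; "joint_vel": joint speeds; "joint_torque": joint torques, N m; "eef_pos": TCP position; "tool_rot": TCP orientation; "contact_force": force on the tool from outside, world axes, zero at the start; "torque": the same for the moment, N m; "gripper_width": opening from 0.0 (shut) to 1.0 (fully open).
Only numpy, scipy, OpenCV 4.12 (cv2) and the standard library are available. Lean on these libraries where they do the work, as an engineer would, in place of code of your own. Each camera call takes 0.05 s, during which the arm holds its last target.

## Task

Flip the red stop flag on the fence fully down into the path, then slide the wooden block flat against the fence and along it until it meets the sprung pad of the stop. Press it home there with about 10 N (never more than 20 N), keep that pressure steady for about a second, then ease off and leave the block resting lightly against the pad, flush with the fence, without disturbing the hex key, the tape measure or the cast hub.

Things in the scene. Friction and masses are not known exactly. Their poses are not given: they have to be found in the camera images.
- jig: Fixed plywood board 200 (x) x 360 (y) x 12 mm with an aluminium fence, 40 mm high above the board, along its far edge. Origin: centre of the board's underside; x points to the fence, y along it towards the stop, z up. The fence's front face is at x = +60 mm, the fence 20 mm thick and as long as the board. A block flush with the fence has its centre at x = +15 mm.
- stop_carriage: Fixed dark steel carriage 50 mm wide (y) on the fence, carrying the red flag. Origin: mid-width, in the plane of the fence's front face, at the level of the board's top; axes as the jig's. It spans x = 2 to 28 mm, up to z = 74 mm (clamp knob behind, to x = 43). Hinge pin along y at x = +15, z = +66 mm. The force between block and stop is that on the flag's pad.
- flag (a joint): Hinge of the red flag, rad: 0 = fully down (end stop), 1.57 = arm straight up, 2.0 = thrown back over the fence. Stiff: about 0.13 N m (2 to 3 N at the arm's end); stays where left. Down, the arm (14 mm wide in y) runs from the hinge to carriage x = -57 mm, its top at z = 74 mm; the leg (24 x 14 mm) hangs from its end at x = -45 down to z = 10 mm, all above the board's top.
- flag_end (a point): Point on the outer end of the flag's arm, 60 mm from the hinge and 8 mm above the pin when down: on the arm's upper face when it is down, which is its rear face (away from the robot) when it stands up.
- block: Pine block 108 (x) x 90 (y) x 50 mm high, about 0.3 kg, loose, standing on the jig's board in front of the fence, roughly turned so that its 108 mm length runs along the fence. Origin: centre of its underside. When seated, its x axis is parallel to the jig's y axis (it starts 90 degrees turned from the jig) and a 90 x 50 mm end meets the pad.
- hex_key: Bystander: black hex key, 83 x 31 x 6 mm, lying on the front of the jig's board towards the stop end. Origin: centre of its underside. Leave alone.
- tape_measure: Bystander: yellow tape measure, 65 x 73 x 40 mm, on the bench behind the jig. Origin: centre of its underside. Leave alone.
- cast_hub: Bystander: grey cast metal hub, round, 62 mm flange diameter, 31 mm high, on the bench behind the jig. Origin: centre of its underside. Leave alone.
- leg_face (a point): Middle of the flag leg's flat face that looks to the block; flag down: carriage x = -45, y = -7, z = +28 mm. From it a black rubber pad, 18 mm diameter, stands out on a screw towards the block (-y) by 16 to 30 mm: the setting differs every time, is not measured, and must be found by feel. The pad is sprung, 2.5 N per mm over 10 mm of travel, and pushes back when eased.

How it is judged:
By the outcome, as a careful person would: the job done as asked, in the order asked, and still so for the second after the job is handed in, with the robot touching nothing.
It also fails if it takes over 72 s, if anything falls off the work surface, if the arm or the gripper's body presses on something with over 40 N, if the wrist force passes 120 N, or if a joint passes its speed limit or range.

## Working session

There is one attempt and no reset: what is moved stays moved. The work goes in short steps, Python scripts to look and compute and a tool call to move; the robot and the scene stay as the last step left them, time stands still between calls to the robot, and variables do not carry over. Pictures are saved under pics/ and viewed, and the job is handed in when it is done.

Besides the shell and the picture viewer there is one more tool, called after "Request:" by a JSON object that holds its "fn" and its "kwargs". move_arm: Moves the arm, as the interface text tells. Its arguments: {"type":"object","properties":{"steps":{"type":"array"},"newtons":{"type":"number"}},"required":["steps"]}

```bash
ls; mkdir -p pics; cat > h.py <<'E'
import numpy as np, cv2
from station import status, cams, order, models
def save(n,name):
    r=cams.read_camera(n); cv2.imwrite(f'pics/{name}.png',cv2.cvtColor(r['pixels'],cv2.COLOR_RGB2BGR)); return r
E
python3 - <<'E'
from h import *
s=status.get_obs(); print(s)
for c in ['scene','top','wrist']:
    r=save(c,c+'0'); print(c,{k:np.round(v,4).tolist() for k,v in r.items() if k!='pixels'})
    for q in ['jig','stop_carriage','flag','flag_end','block','hex_key','tape_measure','cast_hub','leg_face']:
        try:
            print(q,[(np.round(d['position'],1).tolist(),round(d['score'],2)) for d in models.place_of(c,q)][:2])
        except Exception as e: print(q,e)
E
```

```text
pics
{'t': 0.0, 'q': array([ 1.1768976 ,  0.47781135,  0.02233282,  1.55644927, -0.01146242,
        1.10931141, -0.08311864]), 'joint_vel': array([ 0.00019927,  0.00019536,  0.0003416 ,  0.00145144, -0.000316  ,
        0.00074478, -0.00107927]), 'joint_torque': array([-9.19411395e-04, -5.96454978e+01,  1.60706889e+00, -2.81194836e+01,
        1.24405359e-02,  9.37582925e-03, -1.78739805e-05]), 'eef_pos': array([ 0.19010404, -0.64704046,  0.22201899]), 'tool_rot': array([-9.00386182e-04,  9.89804980e-01,  1.42426276e-01, -2.14711809e-04]), 'contact_force': array([-0.56774918, -0.78505191, -0.38652798]), 'torque': array([-0.0193467 , -0.00716976,  0.00289817]), 'gripper_width': 0.9971881463343943}
scene {'mtx': [[420.3647, 0.0, 250.4587], [0.0, 420.3647, 193.309], [0.0, 0.0, 1.0]], 'dist_coeffs': [0.0178, 0.0, 0.0, 0.0, 0.0], 'T': [[-0.74, -0.3097, 0.5971, 0.1076], [-0.6725, 0.3549, -0.6494, 0.5628], [-0.0107, -0.8821, -0.4709, 0.4999], [0.0, 0.0, 0.0, 1.0]]}
jig [([249.5, 283.6], 0.87)]
stop_carriage []
flag it knows: block, cast_hub, flag_end, hex_key, jig, leg_face, stop_carriage,
[... 594 characters left out ...]
, hex_key, jig, leg_face, stop_carriage, tape_measure
flag_end [([172.6, 183.1], 0.89), ([267.2, 199.7], 0.68)]
block [([244.0, 287.7], 0.74)]
hex_key []
tape_measure [([125.6, 163.1], 0.88)]
cast_hub [([127.6, 332.1], 0.87)]
leg_face []
wrist {'mtx': [[277.9338, 0.0, 251.1525], [0.0, 277.9338, 188.5955], [0.0, 0.0, 1.0]], 'dist_coeffs': [-0.0488, 0.0, 0.0, 0.0, 0.0], 'T_tool_cam': [[-0.0005, -0.964, -0.2661, 0.0666], [1.0, -0.0003, -0.0007, 0.0007], [0.0006, -0.2661, 0.964, -0.15], [0.0, 0.0, 0.0, 1.0]]}
jig []
stop_carriage []
flag it knows: block, cast_hub, flag_end, hex_key, jig, leg_face, stop_carriage, tape_measure
flag_end []
block []
hex_key []
tape_measure []
cast_hub []
leg_face []
```

View pics/scene0.png

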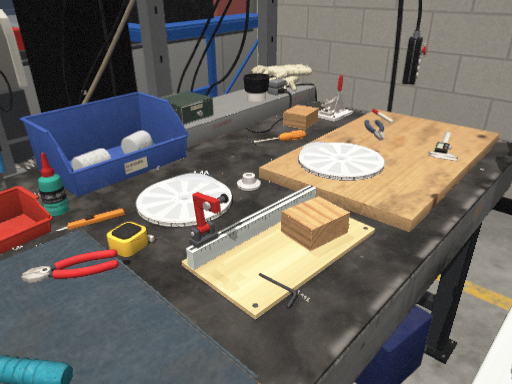

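View pics/top0.png

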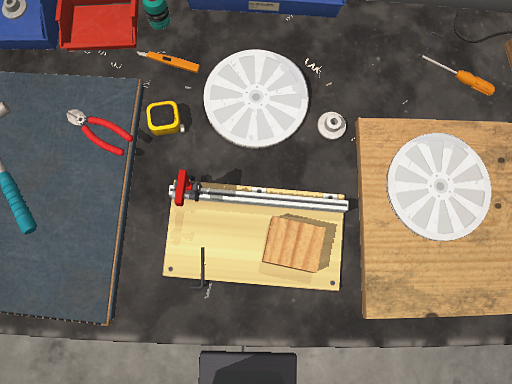

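```bash
python3 - <<'E'
import cv2
a=cv2.imread('pics/top0.png')[160:300,155:355]; cv2.imwrite('pics/top0z.png',cv2.resize(a,None,fx=4,fy=4,interpolation=cv2.INTER_CUBIC))
a=cv2.imread('pics/scene0.png')[170:315,175:380]; cv2.imwrite('pics/sc0z.png',cv2.resize(a,None,fx=3.9,fy=3.9,interpolation=cv2.INTER_CUBIC))
E
```

```text
(no output)
```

View pics/top0z.png

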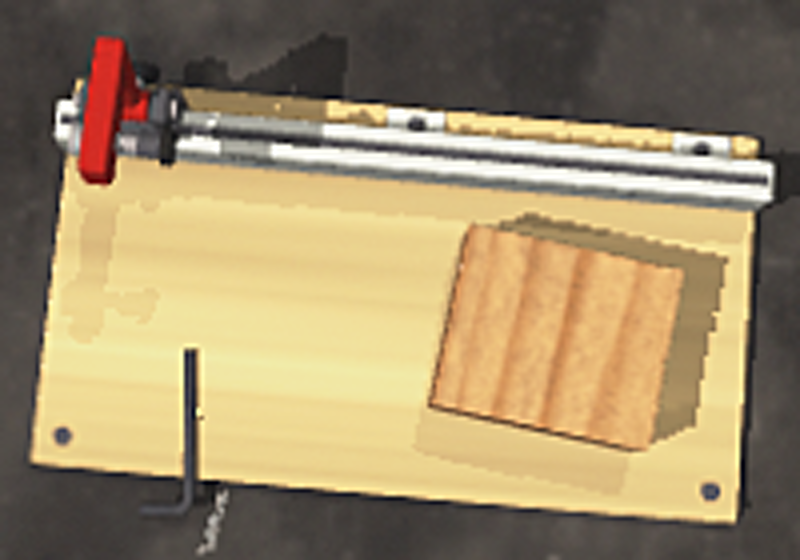

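View pics/sc0z.png

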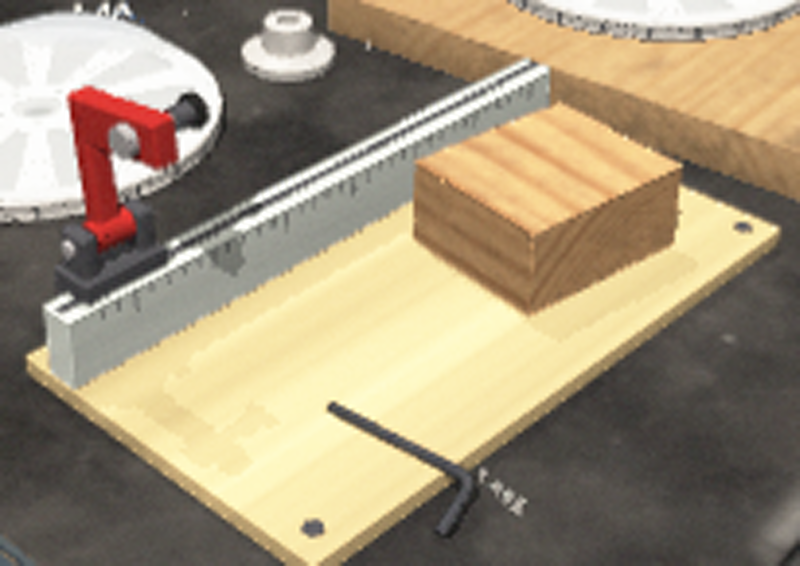

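```bash
cat > fit.py <<'E'
from h import *
from scipy.optimize import least_squares
C={'scene':dict(mtx=0),'top':0}
for c in C: 
    r=cams.read_camera(c); C[c]=r
def proj(c,P):
    r=C[c];T=np.linalg.inv(r['T']);P=np.atleast_2d(P)
    return cv2.projectPoints(P@T[:3,:3].T+T[:3,3],np.zeros(3),np.zeros(3),np.array(r['mtx']),np.array(r['dist_coeffs']))[0][:,0]
def Z(c,p):
    f,o=((4,(155,160)) if c=='top' else (3.9,(175,170)))
    return (np.array(p)+.5)/f-.5+o
def xf(p,L):
    c,s=np.cos(p[2]),np.sin(p[2]);L=np.array(L,float)
    return np.c_[p[0]+c*L[:,0]-s*L[:,1],p[1]+s*L[:,0]+c*L[:,1],L[:,2]]
def fit(obs,p0):
    def f(p): return np.concatenate([(proj(c,xf(p,[L]))[0]-Z(c,z)) for c,L,z in obs])
    r=least_squares(f,p0,loss='soft_l1');print(r.x,np.degrees(r.x[2]));
    for (c,L,z),e in zip(obs,f(r.x).reshape(-1,2)): print(c,L,e.round(2))
    return r.x
E
python3 - <<'E'
from fit import *
j=fit([('top',(-.1,.18,.012),(32,465)),('top',(-.1,-.18,.012),(737,523)),('top',(.06,-.18,.052),(772,203)),
('scene',(-.1,-.18,.012),(778,233)),('scene',(.1,.18,.012),(28,365)),('scene',(.06,-.18,.052),(550,67)),('scene',(.06,.18,.052),(75,327)),('scene',(.08,.18,.052),(45,306))],[.35,0,0])
b=fit([('top',(.054,.045,.062),(430,405)),('top',(.054,-.045,.062),(472,223)),('top',(-.054,-.045,.062),(683,268)),('top',(-.054,.045,.062),(648,450)),
('scene',(.054,.045,.062),(533,235)),('scene',(.054,-.045,.062),(414,165)),('scene',(-.054,-.045,.062),(562,103)),('scene',(-.054,.045,.062),(682,168)),('scene',(.054,.045,.012),(530,313))],[.35,-.1,1.57])
np.save('jb.npy',[j,b])
c,s=np.cos(j[2]),np.sin(j[2]);d=b[:2]-j[:2];print('block in jig',c*d[0]+s*d[1],-s*d[0]+c*d[1],np.degrees(b[2]-j[2]))
# find carriage y: red arm etc.
for y in [.12,.13,.14,.15,.155,.16]:
    P=xf(j,[(.06+.002,y-.025,.012+.04),(.06+.002,y+.025,.052)]); print(y,[ (proj(c,P)).round(1).tolist() for c in C])
for c in C: print(c,[(np.round(d['box'],1).tolist(),round(d['score'],2)) for q in ['stop_carriage','flag_end'] for d in models.silhouettes(c,q)])
E
```

```text
[ 0.53179339  0.00389703 -0.04938517] -2.8295615324404166
top (-0.1, 0.18, 0.012) [-0.53  1.48]
top (-0.1, -0.18, 0.012) [0.51 0.25]
top (0.06, -0.18, 0.052) [-0.6  -0.41]
scene (-0.1, -0.18, 0.012) [ 1.23 -2.05]
scene (0.1, 0.18, 0.012) [-0.37 -1.85]
scene (0.06, -0.18, 0.052) [ 0.26 -0.1 ]
scene (0.06, 0.18, 0.052) [-0.91 -0.55]
scene (0.08, 0.18, 0.052) [-0.03  0.27]
[ 0.51200681 -0.07174474  1.38170872] 79.16607808165362
top (0.054, 0.045, 0.062) [-0.19 -0.09]
top (0.054, -0.045, 0.062) [-1.06  0.07]
top (-0.054, -0.045, 0.062) [0.09 0.53]
top (-0.054, 0.045, 0.062) [0.19 0.5 ]
scene (0.054, 0.045, 0.062) [ 0.22 -0.71]
scene (0.054, -0.045, 0.062) [-0.11 -1.68]
scene (-0.054, -0.045, 0.062) [-0.44 -1.16]
scene (-0.054, 0.045, 0.062) [ 0.44 -1.3 ]
scene (0.054, 0.045, 0.012) [-0.47  0.81]
block in jig -0.016028394377954818 -0.07652631398073217 81.99563961409405
0.12 [[[227.4, 233.6], [207.3, 244.4]], [[209.7, 198.4], [184.7, 196.5]]]
0.13 [[[223.5, 235.7], [203.1, 246.6]], [[204.7, 198.0], [179.7, 196.1]]]
0.14 [[[219.6, 237.8], [198.8, 248.9]], [[199.7, 197.7], [174.7, 195.7]]]
0.15 [[[215.6, 239.9], [194.5, 251.3]], [[194.7, 197.3], [169.8, 195.3]]]
0.155 [[[213.5, 241.0], [192.3, 252.5]], [[192.2, 197.1], [167.3, 195.1]]]
0.16 [[[211.5, 242.1], [190.0, 253.7]], [[189.7, 196.9], [164.8, 194.9]]]
scene [([208.1, 219.9, 39.9, 53.6], 0.62), ([208.7, 211.9, 33.3, 43.8], 0.91)]
top [([185.0, 186.4, 28.0, 40.3], 0.68), ([186.1, 186.1, 27.9, 37.2], 0.59), ([164.9, 118.5, 39.1, 32.1], 0.35)]
```

```bash
python3 - <<'E'
from fit import *
j=np.load('jb.npy')[0]
def tri(ps):
    def f(P): return np.concatenate([proj(c,P)[0]-p for c,p in ps])
    r=least_squares(f,[.6,.15,.1]); return r.x,r.fun
def tojig(P):
    c,s=np.cos(j[2]),np.sin(j[2]);d=P[:2]-j[:2];return np.array([c*d[0]+s*d[1],-s*d[0]+c*d[1],P[2]])
P,e=tri([('scene',(196.4,197.4)),('top',(183.1,172.6))]);print('flag_end',P,tojig(P),e)
def ray0(c,p,z):
    r=C[c];u=cv2.undistortPoints(np.array([[p]],float),np.array(r['mtx']),np.array(r['dist_coeffs']))[0,0]
    d=r['T'][:3,:3]@[u[0],u[1],1];o=r['T'][:3,3];return tojig(o+d*(z-o[2])/d[2])
for z in [(190,350),(190,505),(143,510)]: print('hex',ray0('top',Z('top',z),.015))
for z in [(332,405),(470,475),(443,530)]: print('hex sc',ray0('scene',Z('scene',z),.015))
# flag model overlay
yc=.142
for th in [1.4,1.57,1.75,1.9,2.0]:
    u=np.array([-np.cos(th),np.sin(th)]);n=np.array([np.sin(th),np.cos(th)])
    q=np.array([.075,.078])+.06*u+.008*n
    print(th,q,[proj(c,xf(j,[(q[0],yc,q[1])])).round(1).tolist() for c in C])
E
```

```text
flag_end [0.62925134 0.13917901 0.13789572] [0.09066092 0.13992807 0.13789572] [ 0.07611946  0.01751579 -0.05007882 -0.06095529]
hex [-0.03286316  0.10453298  0.015     ]
hex [-0.1102414   0.09744091  0.015     ]
hex [-0.11460738  0.12072498  0.015     ]
hex sc [-0.03370811  0.104841    0.015     ]
hex sc [-0.10980096  0.09709438  0.015     ]
hex sc [-0.1234881   0.13113397  0.015     ]
1.4 [0.07268557 0.13848672] [[[201.9, 200.9]], [[180.8, 182.0]]]
1.57 [0.08295222 0.13800635] [[[198.3, 199.2]], [[181.5, 176.6]]]
1.75 [0.09356665 0.13561319] [[[194.7, 198.4]], [[182.3, 171.2]]]
1.9 [0.10196777 0.13219169] [[[191.9, 198.5]], [[183.0, 167.2]]]
2.0 [0.10724319 0.12922867] [[[190.3, 198.9]], [[183.5, 164.8]]]
```

Request:
{"fn": "move_arm", "kwargs": {"steps": [-1,1.9,3.2,0,0,0,-2.4,-1,1.9,3.2,0,0,0,-2.4,-1,1.9,3.2,0,0,0,-2.4,-1,1.9,3.2,0,0,0,-2.4,-1,1.9,3.2,0,0,0,-2.4,-1,1.9,3.2,0,0,0,-2.4,-1,1.9,3.2,0,0,0,-2.4,-1,1.9,3.2,0,0,0,-2.4], "newtons": 40}}

```text
t: 2.55
eef_pos: [0.343, -0.3903, 0.2233]
tool_rot: [0.0, 1.0, -0.026, 0.0]
contact_force: [0.6, 0.1, 0.7]
gripper_width: 0.0
```

Request:
{"fn": "move_arm", "kwargs": {"steps": [-1,2,3.3,0,0,0,0,-1,2,3.3,0,0,0,0,-1,2,3.3,0,0,0,0,-1,2,3.3,0,0,0,0,-1,2,3.3,0,0,0,0,-1,2,3.3,0,0,0,0,-1,2,3.3,0,0,0,0,-1,2,3.3,0,0,0,0]}}

```text
t: 3.35
eef_pos: [0.503, -0.1263, 0.2233]
tool_rot: [0.0, 1.0, -0.025, 0.0]
contact_force: [0.0, -0.4, -0.9]
gripper_width: -0.002
```

Request:
{"fn": "move_arm", "kwargs": {"steps": [-1,2,3.3,0,0,0,0,-1,2,3.3,0,0,0,0,-1,2,3.3,0,0,0,0,-1,2,3.3,0,0,0,0,-1,2,3.3,0,0,0,0,-1,2,3.3,0,0,0,0,-1,2,3.3,0,0,0,0,-1,2,3.3,0,0,0,0]}}

```text
t: 4.15
eef_pos: [0.6631, 0.1376, 0.223]
tool_rot: [0.0, 1.0, -0.025, 0.0]
contact_force: [0.4, -0.3, 0.3]
gripper_width: -0.004
```

```bash
python3 - <<'E'
from h import *
save('top','top1');save('wrist','w1');save('scene','sc1')
a=cv2.imread('pics/sc1.png')[100:300,120:380]; b=cv2.imread('pics/w1.png')
cv2.imwrite('pics/sc1z.png',cv2.resize(a,None,fx=3,fy=3))
print(status.get_obs()['eef_pos'])
E
```

```text
[0.66243327 0.14005896 0.22254507]
```

View pics/sc1z.png

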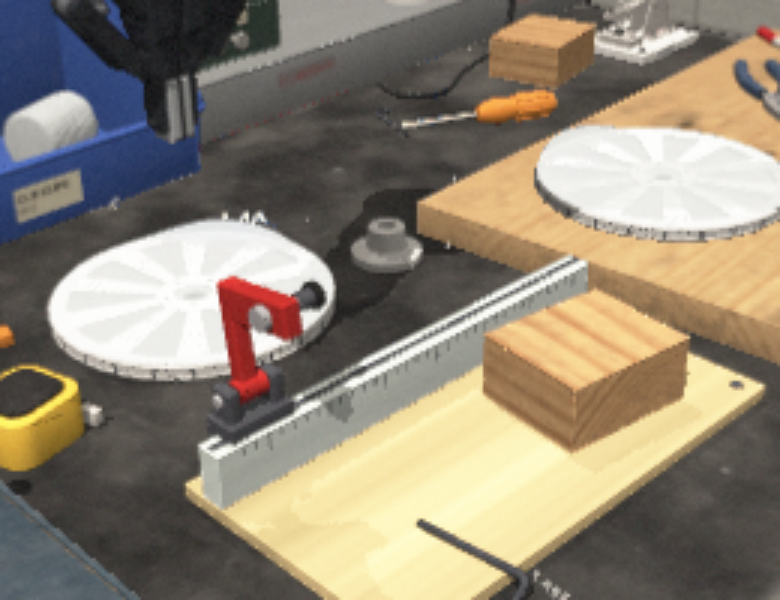

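View pics/w1.png

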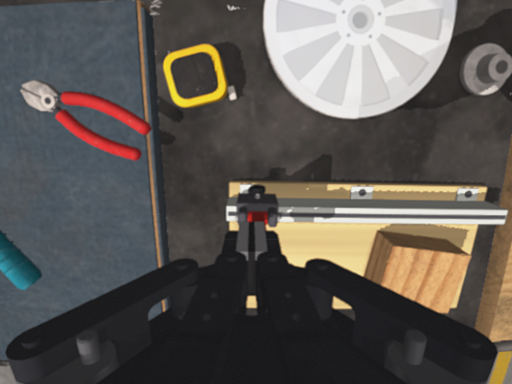

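Request:
{"fn": "move_arm", "kwargs": {"steps": [-1,0,0,-2,0,0,0,-1,0,0,-2,0,0,0,-1,0,0,-2,0,0,0,-1,0,0,-1.5,0,0,0,-1,0,0,-0.5,0,0,0,-1,-0.5,0,0,0,0,0,-1,-0.5,0,0,0,0,0,-1,0,0,0,0,0,0]}}

```text
t: 5.1
eef_pos: [0.6521, 0.1367, 0.1442]
tool_rot: [-0.0, 1.0, -0.024, 0.001]
contact_force: [0.6, 1.0, 0.8]
gripper_width: 0.004
```

```bash
python3 - <<'E'
from h import *
save('top','top2');save('scene','sc2')
a=cv2.imread('pics/sc2.png')[120:280,140:270]; b=cv2.imread('pics/top2.png')[100:260,120:250]
cv2.imwrite('pics/z2.png',cv2.resize(np.hstack([a,b]),None,fx=3,fy=3))
print(status.get_obs())
E
```

```text
{'t': 5.2, 'q': array([-0.08483687,  0.55750215, -0.30468504,  1.63171859,  0.19256688,
        0.98030286, -2.07341194]), 'joint_vel': array([ 0.00050993,  0.00711091,  0.00327322, -0.00553199, -0.00080338,
       -0.00058232,  0.00139437]), 'joint_torque': array([-4.60410817e-02, -6.14435363e+01, -3.63093048e+00, -2.54567868e+01,
       -3.50918483e-03,  1.40219182e-02, -3.18676575e-03]), 'eef_pos': array([0.65266229, 0.1365678 , 0.14408717]), 'tool_rot': array([-1.78136110e-04,  9.99698002e-01, -2.45602358e-02,  8.16803421e-04]), 'contact_force': array([-0.26841623,  0.25932279, -0.5300271 ]), 'torque': array([-0.03958137,  0.01456341,  0.01545929]), 'gripper_width': -0.0006978294523449595}
```

View pics/z2.png

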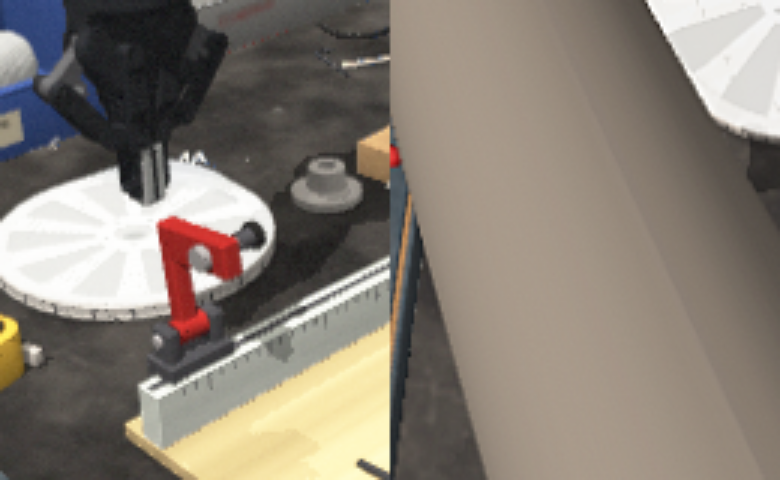

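```bash
python3 - <<'E'
from fit import *
for z in [.105,.112,.119,.126,.135]: print(z,proj('scene',[.6525,.1366,z]),proj('scene',[.6415,.1366,z]))
E
```

```text
0.105 [[190.53271826 208.40850322]] [[194.41101548 210.36799405]]
0.112 [[190.24103615 205.163298  ]] [[194.13337436 207.10379844]]
0.119 [[189.94676564 201.89076964]] [[193.85325135 203.81190209]]
0.126 [[189.64987027 198.59055001]] [[193.57061123 200.49192893]]
0.135 [[189.26423077 194.30611675]] [[193.20346029 196.18151861]]
```

```bash
python3 - <<'E'
from fit import *
r=save('wrist','w3')
T=np.linalg.inv(r['T_tool_cam'])
for z in [-.02,0,.006,.025]:
  for x in [-.011,.011]:
    P=T@[x,0,z,1]; print(z,x,cv2.projectPoints(P[None,:3],np.zeros(3),np.zeros(3),r['mtx'],r['dist_coeffs'])[0].ravel().round(1))
print(proj('scene',[[.6625,.14,.1975],[.6625,.14,.2225]]))
a=cv2.imread('pics/w3.png');cv2.imwrite('pics/w3z.png',cv2.resize(a[120:300,150:360],None,fx=3.3,fy=3.3))
a=cv2.imread('pics/sc2.png');cv2.imwrite('pics/s2z.png',cv2.resize(a[120:220,150:250],None,fx=6,fy=6))
E
```

```text
-0.02 -0.011 [249.7 265.3]
-0.02 0.011 [249.6 226.7]
0 -0.011 [249.8 247.5]
0 0.011 [249.8 212.9]
0.006 -0.011 [249.9 243. ]
0.006 0.011 [249.8 209.3]
0.025 -0.011 [250.  230.3]
0.025 0.011 [250.  199.6]
[[181.33055786 162.2901211 ]
 [180.06403296 149.19598685]]
```

View pics/w3z.png

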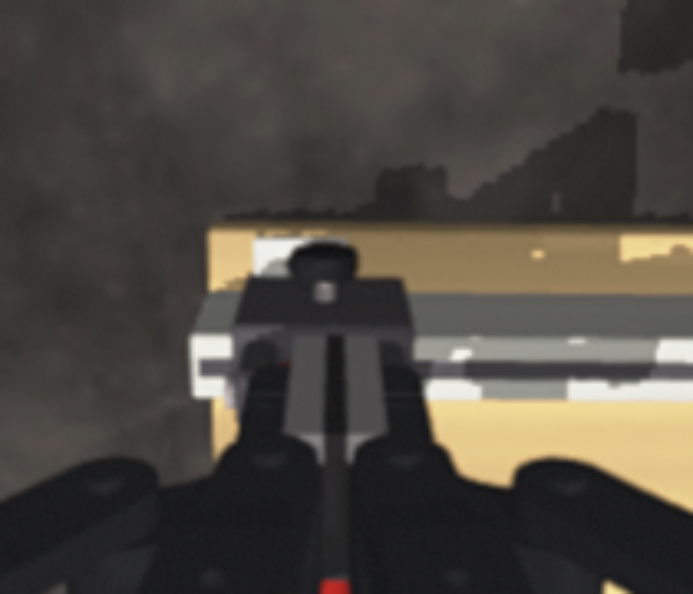

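View pics/s2z.png

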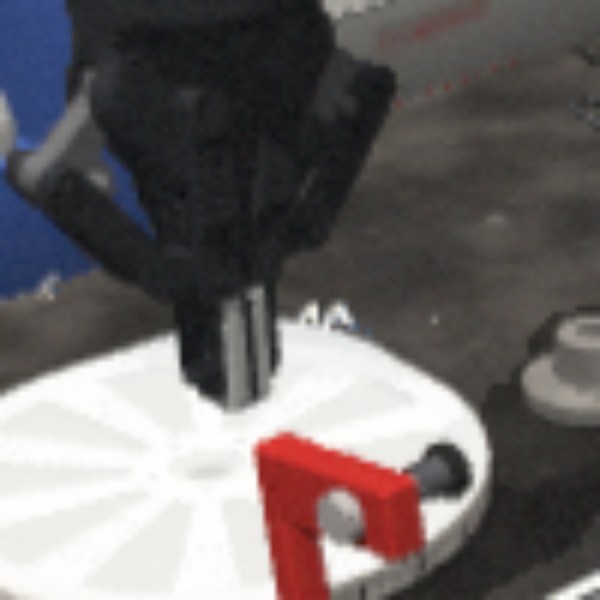

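```bash
python3 - <<'E'
from fit import *
from scipy.spatial.transform import Rotation as R
j,b=np.load('jb.npy')
s=status.get_obs();w,x,y,z=s['tool_rot'];Tw=np.eye(4);Tw[:3,:3]=R.from_quat([x,y,z,w]).as_matrix();Tw[:3,3]=s['eef_pos']
r=cams.read_camera('wrist');Ti=np.linalg.inv(Tw@r['T_tool_cam'])
print((Tw@r['T_tool_cam']).round(3))
L=[(.08,.18,.052),(.06,.18,.052),(.06,-.18,.052),(.1,.18,.012),(.1,-.18,.012)]
P=xf(j,L)
print(cv2.projectPoints(P@Ti[:3,:3].T+Ti[:3,3],np.zeros(3),np.zeros(3),r['mtx'],r['dist_coeffs'])[0][:,0].round(1))
a=cv2.imread('pics/w3.png');cv2.imwrite('pics/w3y.png',cv2.resize(a,None,fx=1.5,fy=1.5))
E
```

```text
[[-0.05  -0.963 -0.266  0.719]
 [-0.999  0.048  0.014  0.132]
 [-0.001  0.266 -0.964  0.293]
 [ 0.     0.     0.     1.   ]]
[[205.7 223.9]
 [206.7 243.4]
 [561.  239.5]
 [210.9 191.5]
 [535.8 191.3]]
```

View pics/w3y.png

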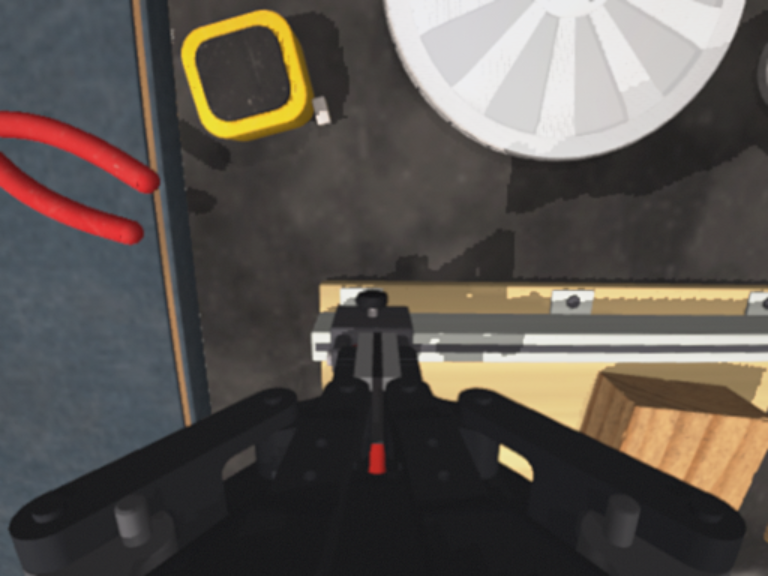

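Request:
{"fn": "move_arm", "kwargs": {"steps": [-1,0,0,-1,0,0,0,-1,0,0,-1,0,0,0,-1,0,0,-0.8,0,0,0,-1,0,0.2,0,0,0,0,-1,0,0,0,0,0,0]}}

```text
t: 6.1
eef_pos: [0.652, 0.1388, 0.1145]
tool_rot: [-0.0, 1.0, -0.024, -0.0]
contact_force: [-0.5, 0.5, 0.8]
gripper_width: 0.0
```

```bash
python3 - <<'E'
from h import *
save('scene','sc4');save('wrist','w4')
a=cv2.imread('pics/sc4.png')[140:250,140:250]; b=cv2.imread('pics/w4.png')[150:330,160:340]
cv2.imwrite('pics/z4.png',np.hstack([cv2.resize(a,(540,540)),cv2.resize(b,(540,540))])[:, :]) 
i=cv2.imread('pics/z4.png');cv2.imwrite('pics/z4.png',cv2.resize(i,(800,400)))
print(status.get_obs()['eef_pos'])
E
```

```text
[0.65256377 0.1386752  0.1152874 ]
```

View pics/z4.png

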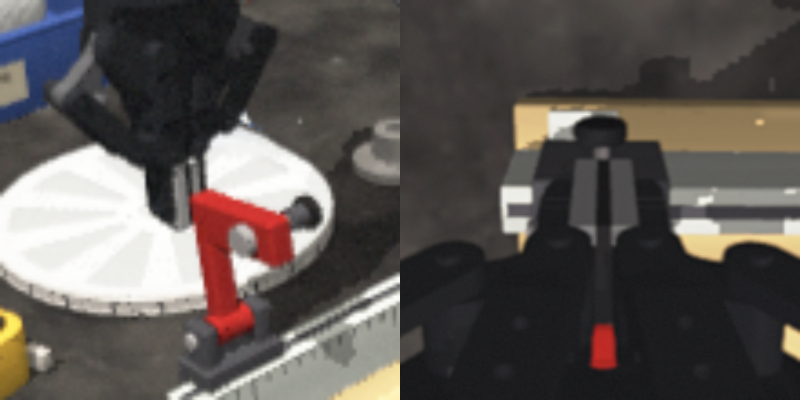

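Request:
{"fn": "move_arm", "kwargs": {"steps": [-1,-0.5,0,0,0,0,0,-1,-0.5,0,0,0,0,0,-1,-0.5,0,0,0,0,0,-1,-0.5,0,0,0,0,0]}}

```text
t: 6.6
eef_pos: [0.6327, 0.1386, 0.1158]
tool_rot: [-0.0, 1.0, -0.025, 0.001]
contact_force: [3.5, 0.6, 1.1]
gripper_width: 0.003
```

```bash
python3 - <<'E'
from h import *
save('scene','sc5')
a=cv2.imread('pics/sc5.png')[140:250,140:250]
cv2.imwrite('pics/z5.png',cv2.resize(a,(500,500)))
s=status.get_obs();print(s['eef_pos'],s['contact_force'])
E
```

```text
[0.63176325 0.13861965 0.11565515] [0.95797397 0.01175087 1.48397129]
```

View pics/z5.png

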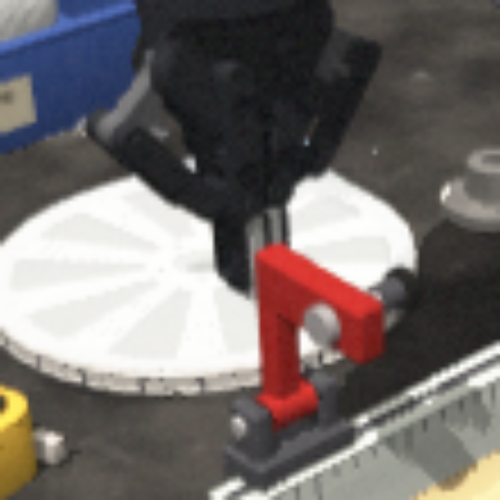

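Request:
{"fn": "move_arm", "kwargs": {"steps": [-1,-0.8,0.04,0.25,0,0,0,-1,-0.8,0.04,0.25,0,0,0,-1,-0.75,0.04,-0.2,0,0,0,-1,-0.75,0.04,-0.3,0,0,0,-1,-0.6,0.03,-0.5,0,0,0,-1,-0.6,0.03,-0.5,0,0,0]}}

```text
t: 7.25
eef_pos: [0.5884, 0.1407, 0.1046]
tool_rot: [0.0, 1.0, -0.025, -0.0]
contact_force: [1.5, -0.3, 0.9]
gripper_width: 0.001
```

```bash
python3 - <<'E'
from h import *
save('scene','sc6')
a=cv2.imread('pics/sc6.png')[140:270,140:270]
cv2.imwrite('pics/z6.png',cv2.resize(a,(520,520)))
s=status.get_obs();print(s['eef_pos'],s['contact_force'])
E
```

```text
[0.58688959 0.14072591 0.10349543] [-0.40613102 -0.10053839  0.04497075]
```

View pics/z6.png

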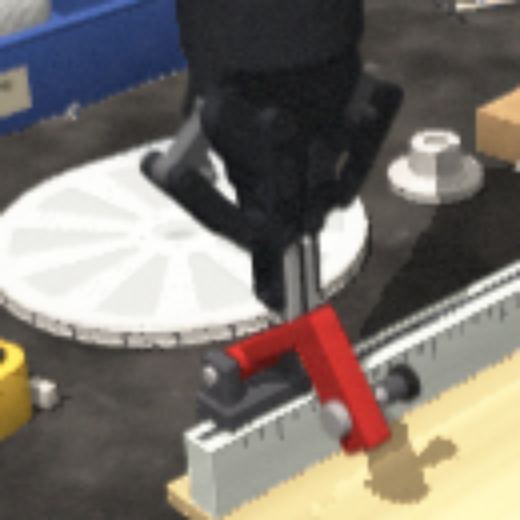

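Working; the flag is about 30° above fully down. Continue down.

Request:
{"fn": "move_arm", "kwargs": {"steps": [-1,-0.3,0.02,-0.5,0,0,0,-1,-0.3,0.02,-0.5,0,0,0,-1,-0.2,0,-0.5,0,0,0,-1,0,0,-0.4,0,0,0]}}

```text
t: 7.7
eef_pos: [0.5806, 0.141, 0.0853]
tool_rot: [0.0, 1.0, -0.025, -0.001]
contact_force: [-1.9, 0.1, 2.3]
gripper_width: -0.0
```

Request:
{"fn": "move_arm", "kwargs": {"steps": [-1,0,0,-0.3,0,0,0,-1,0,0,-0.1,0,0,0]}}

```text
t: 7.9
eef_pos: [0.5811, 0.1409, 0.0814]
tool_rot: [0.0, 1.0, -0.025, -0.0]
contact_force: [-1.2, 0.6, 2.1]
gripper_width: -0.003
```

```bash
python3 - <<'E'
from h import *
save('scene','sc7')
a=cv2.imread('pics/sc7.png')[140:270,140:270]
cv2.imwrite('pics/z7.png',cv2.resize(a,(520,520)))
s=status.get_obs();print(s['eef_pos'],s['contact_force'])
E
```

```text
[0.58112934 0.14083327 0.08149619] [-0.13617309 -0.54496963  0.21319907]
```

View pics/z7.png

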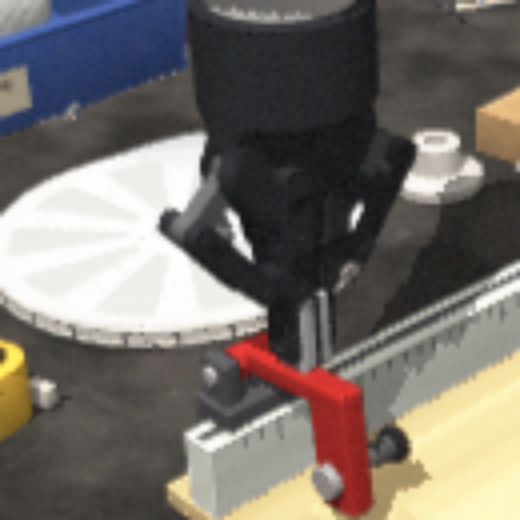

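Request:
{"fn": "move_arm", "kwargs": {"steps": [-1,0,0,-0.2,0,0,0,-1,0,0,-0.2,0,0,0]}}

```text
t: 8.15
eef_pos: [0.5814, 0.141, 0.078]
tool_rot: [-0.0, 1.0, -0.025, 0.0]
contact_force: [-2.2, -1.0, 2.0]
gripper_width: -0.001
```

Request:
{"fn": "move_arm", "kwargs": {"steps": [-1,0,0,-0.2,0,0,0,-1,0,0,-0.2,0,0,0]}}

```text
t: 8.35
eef_pos: [0.5815, 0.1411, 0.0773]
tool_rot: [0.0, 1.0, -0.025, 0.0]
contact_force: [-15.4, -5.5, 44.1]
gripper_width: 0.005
```

Request:
{"fn": "move_arm", "kwargs": {"steps": [-1,0,0,0.4,0,0,0,-1,0,0,1,0,0,0,-1,0,0,2,0,0,0,-1,0,0,3,0,0,0,-1,0,0,4,0,0,0,-1,-1,-4,1,0,0,0,-1,-1,-4,0,0,0,0,-1,-1,-4,0,0,0,0]}}

```text
t: 9.15
eef_pos: [0.5514, 0.0197, 0.1889]
tool_rot: [-0.0, 1.0, -0.024, 0.001]
contact_force: [-0.3, -1.2, -0.8]
gripper_width: 0.003
```

```bash
python3 - <<'E'
from fit import *
save('scene','sc8');save('top','top8')
j=np.load('jb.npy')[0]
a=cv2.imread('pics/sc8.png');b=cv2.imread('pics/top8.png')
cv2.imwrite('pics/z8.png',cv2.resize(np.hstack([a[170:300,150:280],b[140:270,130:260]]),None,fx=3,fy=3))
# predicted outline of down flag
for yc in (.139,.142):
  L=[(.003,yc-.007,.086),(.003,yc+.007,.086),(.003,yc-.007,.022),(.003,yc+.007,.022),(.027,yc-.007,.022)]
  for c in C: print(c,proj(c,xf(j,L)).round(1).tolist())
for c in C:
  for q in('leg_face','flag_end'): print(c,q,[(np.round(d['position'],1).tolist(),round(d['score'],2)) for d in models.place_of(c,q)][:2])
print('pred',[[proj(c,xf(j,[(.015,.135,.04),(.015,.142,.086)])).round(1).tolist()] for c in C])
s=status.get_obs();print(s['eef_pos'],s['contact_force'])
E
```

```text
scene [[233.7, 238.8], [227.7, 242.1], [234.7, 268.2], [229.0, 271.7], [225.9, 262.5]]
top [[186.0, 224.3], [178.7, 223.8], [190.0, 228.2], [183.2, 227.6], [191.2, 216.5]]
scene [[232.4, 239.5], [226.4, 242.8], [233.5, 269.0], [227.8, 272.5], [224.7, 263.2]]
top [[184.5, 224.2], [177.1, 223.6], [188.5, 228.0], [181.7, 227.5], [189.7, 216.4]]
scene leg_face []
scene flag_end [([237.0, 220.6], 0.74)]
top leg_face [([219.7, 189.3], 0.96)]
top flag_end [([215.4, 182.5], 0.76)]
pred [[[[228.7, 258.1], [224.8, 238.4]]], [[[188.0, 221.1], [181.4, 217.6]]]]
[0.55159328 0.02262405 0.18806374] [-0.13095996  0.03093743  0.47402599]
```

View pics/z8.png

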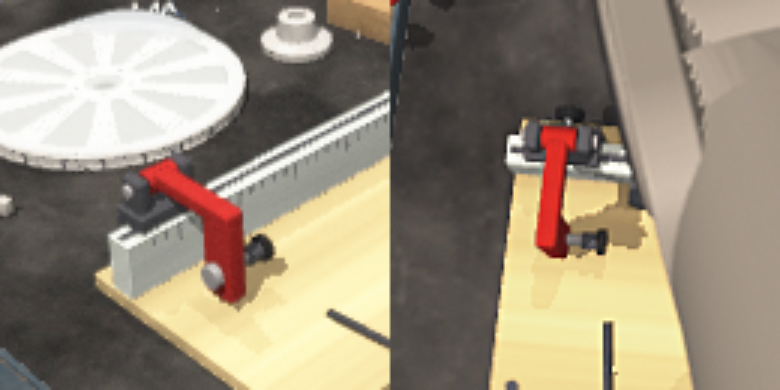

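Request:
{"fn": "move_arm", "kwargs": {"steps": [0,-3,-2.3,0,0,0,0,0,-3,-2.3,0,0,0,0,0,-3,-2.3,0,0,0,0,0,-3,-2.3,0,0,0,0,0,0,0,-4,0,0,0,0,0,0,-4,0,0,0,0,0,0,-4,0,0,0,0,0,0,-1,0,0,0]}}

```text
t: 10.35
eef_pos: [0.429, -0.0698, 0.055]
tool_rot: [-0.0, 1.0, -0.024, -0.003]
contact_force: [-0.2, -0.9, 0.7]
gripper_width: 0.498
```

```bash
python3 - <<'E'
from fit import *
save('scene','sc9');save('wrist','w9')
a=cv2.imread('pics/sc9.png')
cv2.imwrite('pics/z9.png',cv2.resize(a[120:310,230:420],None,fx=3,fy=3))
s=status.get_obs();print(s['eef_pos'],s['contact_force'],s['gripper_width'])
p=s['eef_pos'];u=np.array([-.05*0,1,0])
for dz in (-.025,0,.009,.013): print(dz,proj('scene',[p+[0,.03,dz],p+[0,-.03,dz]]).round(1).tolist())
E
```

```text
[ 0.43258356 -0.07057744  0.05914988] [-0.40595735  0.131276    0.38679695] 0.5025843727990237
-0.025 [[339.5, 243.5], [355.5, 230.6]]
0 [[340.6, 232.5], [356.9, 219.9]]
0.009 [[341.1, 228.5], [357.3, 216.0]]
0.013 [[341.3, 226.7], [357.6, 214.3]]
```

View pics/z9.png

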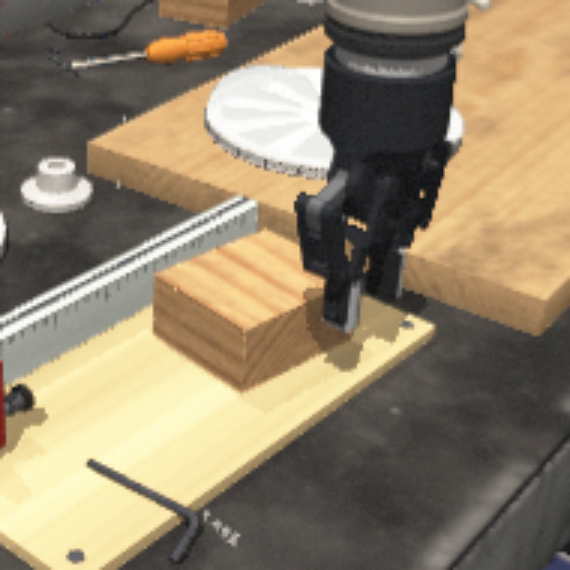

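View pics/w9.png

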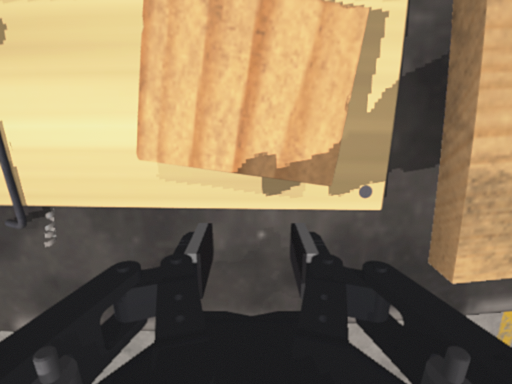

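Request:
{"fn": "move_arm", "kwargs": {"steps": [0,0,0,-1,0,0,0,0,0,0,-1,0,0,0,0,0,0,-0.5,0,0,0]}}

```text
t: 10.85
eef_pos: [0.4313, -0.0711, 0.0326]
tool_rot: [0.0, 1.0, -0.025, 0.0]
contact_force: [0.4, -0.5, -1.2]
gripper_width: 0.502
```

Request:
{"fn": "move_arm", "kwargs": {"steps": [0,0,0,-0.5,0,0,0,0,0,0,-0.5,0,0,0,0,0,0,0,0,0,0]}}

```text
t: 11.15
eef_pos: [0.4309, -0.071, 0.0224]
tool_rot: [-0.0, 1.0, -0.025, -0.001]
contact_force: [0.1, 0.5, 0.1]
gripper_width: 0.502
```

Request:
{"fn": "move_arm", "kwargs": {"steps": [0,1,-0.05,0,0,0,0,0,1,-0.05,0,0,0,0,0,0.8,-0.04,0,0,0,0,0,0.8,-0.04,0,0,0,0,0,0.6,-0.03,0,0,0,0]}}

```text
t: 11.65
eef_pos: [0.474, -0.0733, 0.023]
tool_rot: [0.0, 1.0, -0.025, -0.0]
contact_force: [-2.4, -0.0, 2.1]
gripper_width: 0.501
```

Request:
{"fn": "move_arm", "kwargs": {"steps": [0,0.4,-0.02,0,0,0,0,0,0.3,-0.02,0,0,0,0]}}

```text
t: 11.85
eef_pos: [0.4803, -0.0734, 0.0229]
tool_rot: [-0.0, 1.0, -0.025, -0.0]
contact_force: [-2.1, 0.3, 2.0]
gripper_width: 0.502
```

```bash
python3 - <<'E'
from fit import *
save('scene','sc10');save('wrist','w10')
a=cv2.imread('pics/sc10.png')
cv2.imwrite('pics/z10.png',cv2.resize(a[140:310,200:420],None,fx=3,fy=3))
s=status.get_obs();print(s['eef_pos'],s['contact_force'],s['gripper_width'])
E
```

```text
[ 0.4807994  -0.07342087  0.0230968 ] [-0.25239775  0.91793444  0.34712906] 0.49447320540610956
```

View pics/z10.png

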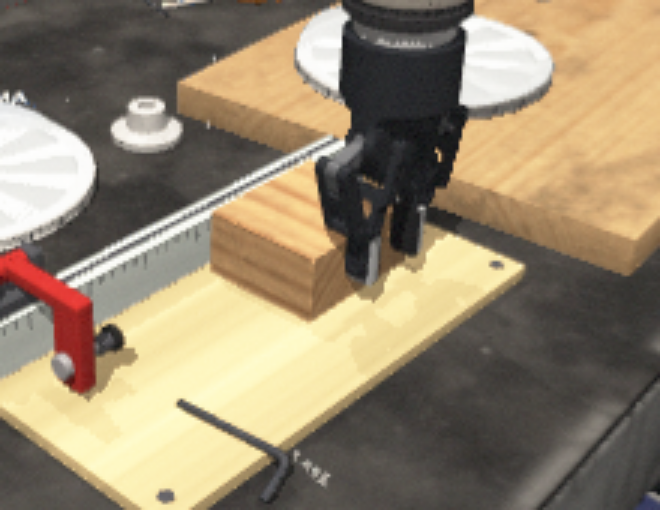

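View pics/w10.png

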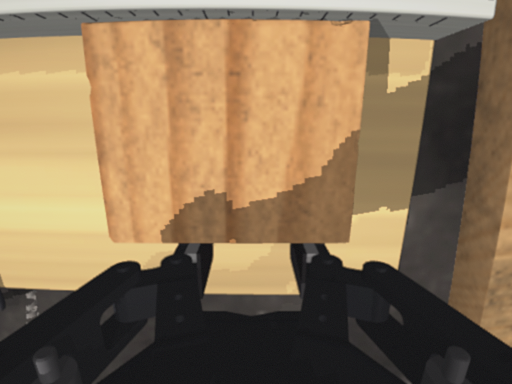

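Request:
{"fn": "move_arm", "kwargs": {"steps": [0,0.2,-0.01,0,0,0,0,0,0.2,-0.01,0,0,0,0]}}

```text
t: 12.25
eef_pos: [0.4837, -0.0738, 0.0229]
tool_rot: [0.0, 1.0, -0.025, -0.001]
contact_force: [-2.0, 0.6, 3.3]
gripper_width: 0.495
```

Request:
{"fn": "move_arm", "kwargs": {"steps": [0,0.1,0,0,0,0,0]}}

```text
t: 12.35
eef_pos: [0.4853, -0.0738, 0.023]
tool_rot: [0.0, 1.0, -0.025, -0.0]
contact_force: [-2.6, 0.5, 0.2]
gripper_width: 0.497
```

Request:
{"fn": "move_arm", "kwargs": {"steps": [0,0.1,0,0,0,0,0]}}

```text
t: 12.45
eef_pos: [0.4862, -0.0738, 0.023]
tool_rot: [0.0, 1.0, -0.025, -0.0]
contact_force: [-2.9, 0.5, 1.6]
gripper_width: 0.499
```

Request:
{"fn": "move_arm", "kwargs": {"steps": [0,0.1,0,0,0,0,0]}}

```text
t: 12.55
eef_pos: [0.487, -0.0738, 0.0229]
tool_rot: [0.0, 1.0, -0.025, -0.0]
contact_force: [-5.1, -0.6, 2.3]
gripper_width: 0.502
```

Request:
{"fn": "move_arm", "kwargs": {"steps": [0,0.1,0,0,0,0,0]}}

```text
t: 12.65
eef_pos: [0.4869, -0.0738, 0.0228]
tool_rot: [0.0, 1.0, -0.025, -0.001]
contact_force: [-7.0, 0.6, 4.5]
gripper_width: 0.498
```

Request:
{"fn": "move_arm", "kwargs": {"steps": [0,0.1,0,0,0,0,0]}}

```text
t: 12.75
eef_pos: [0.4869, -0.0738, 0.0226]
tool_rot: [0.0, 1.0, -0.025, -0.002]
contact_force: [-9.6, -0.1, 7.0]
gripper_width: 0.504
```

Request:
{"fn": "move_arm", "kwargs": {"steps": [0,0.1,0,0,0,0,0,0,0,0,0,0,0,0]}}

```text
t: 12.95
eef_pos: [0.4868, -0.0738, 0.0224]
tool_rot: [0.0, 1.0, -0.025, -0.003]
contact_force: [-9.4, 0.8, 6.4]
gripper_width: 0.499
```

```bash
python3 - <<'E'
from fit import *
save('wrist','w11')
a=cv2.imread('pics/w11.png')
cv2.imwrite('pics/w11z.png',cv2.resize(a[0:200,60:400],None,fx=2.3,fy=2.3))
s=status.get_obs();print(s['eef_pos'],s['contact_force'],s['q'])
E
```

```text
[ 0.48688651 -0.07380811  0.02239206] [-9.52954847  0.99541062  6.26484162] [ 0.20559346  0.49484582 -0.22251859  2.11641629  0.20062991  0.55609739
 -1.78313129]
```

View pics/w11z.png

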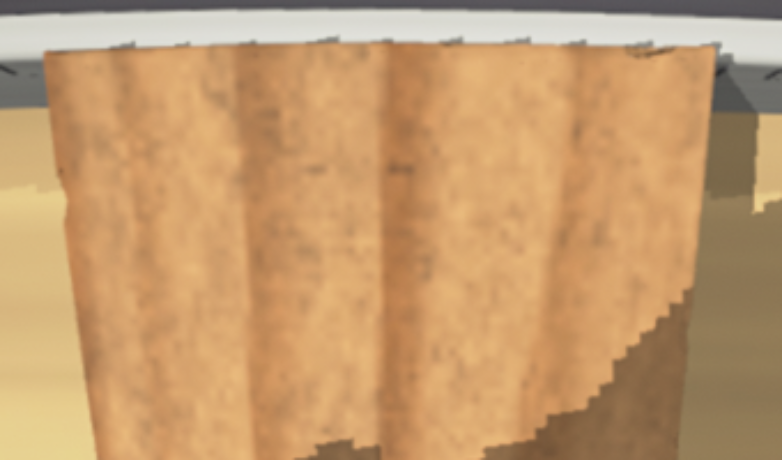

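Request:
{"fn": "move_arm", "kwargs": {"steps": [0,-0.5,0,0,0,0,0,0,-2,0,0,0,0,0,0,0,0,3.3,0,0,0,0,0,0,3.3,0,0,0,0,0,0,3.4,0,0,8,0,1.8,-2.2,0,0,0,8,0,1.8,-2.2,0,0,0,8,0,1.8,-2.2,0,0,0,8]}}

```text
t: 13.9
eef_pos: [0.5212, -0.1407, 0.124]
tool_rot: [0.001, 0.967, 0.255, 0.002]
contact_force: [1.1, 0.1, 0.1]
gripper_width: 0.497
```

Request:
{"fn": "move_arm", "kwargs": {"steps": [-0.3,1.8,-2.2,0,0,0,8,-0.3,0,0,0,0,0,8,-0.3,0,0,0,0,0,8,-0.3,0,0,0,0,0,8,-0.3,0,0,0,0,0,8,-0.3,0,0,0,0,0,8,-0.3,0,0,0,0,0,8,-0.3,0,0,0,0,0,2]}}

```text
t: 14.7
eef_pos: [0.5382, -0.162, 0.1232]
tool_rot: [0.001, 0.723, 0.691, 0.001]
contact_force: [0.0, 0.3, 0.1]
gripper_width: 0.356
```

```bash
python3 - <<'E'
from fit import *
from scipy.spatial.transform import Rotation as R
save('scene','sc12')
s=status.get_obs();r=save('wrist','w12')
a=cv2.imread('pics/sc12.png')
cv2.imwrite('pics/z12.png',cv2.resize(a[120:310,200:420],None,fx=3,fy=3))
j=np.load('jb.npy')[0]
M=R.from_quat(np.roll(s['tool_rot'],-1)).as_matrix();print('toolx',np.degrees(np.arctan2(M[1,0],M[0,0]))-np.degrees(j[2]))
c,sn=np.cos(j[2]),np.sin(j[2]);d=s['eef_pos'][:2]-j[:2];print('jig tcp',c*d[0]+sn*d[1],-sn*d[0]+c*d[1])
print(s['eef_pos'],s['contact_force'],s['gripper_width'],s['q'])
E
```

```text
toolx 89.91878002431233
jig tcp 0.014323560274310188 -0.16534504297162925
[ 0.53793721 -0.16195351  0.12318101] [5.48762444e-02 1.51086575e-01 1.07147401e-04] 0.34734918856446984 [ 0.63013417  0.47105343 -0.57247988  1.89108597  0.32672261  0.87139481
 -0.15637677]
```

View pics/z12.png

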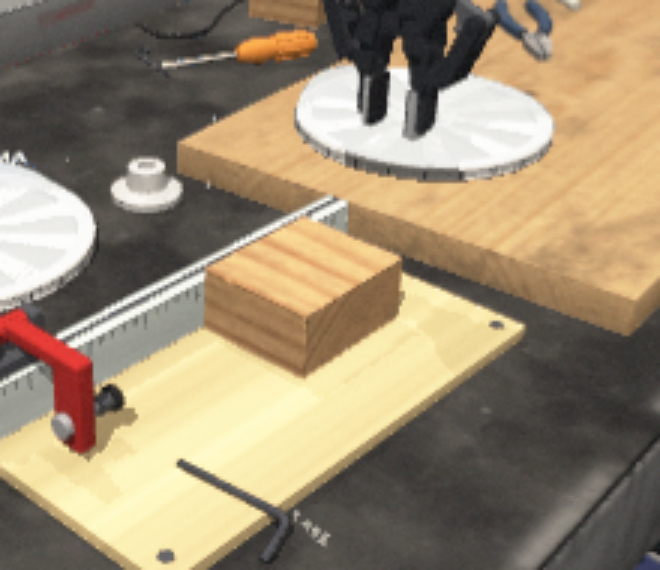

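View pics/w12.png

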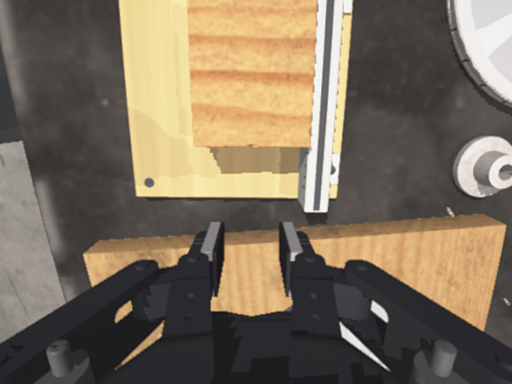

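Request:
{"fn": "move_arm", "kwargs": {"steps": [-0.3,0,0,-3,0,0,0,-0.3,0,0,-3,0,0,0,-0.3,0,0,-2,0,0,0,-0.3,0,0,-1,0,0,0,-0.3,0,0,-0.7,0,0,0,-0.3,0,0,0,0,0,0]}}

```text
t: 15.5
eef_pos: [0.5374, -0.1616, 0.0258]
tool_rot: [-0.0, 0.724, 0.689, -0.0]
contact_force: [-0.7, -0.0, 0.6]
gripper_width: 0.35
```

Request:
{"fn": "move_arm", "kwargs": {"steps": [-0.3,0.02,0.5,0,0,0,0,-0.3,0.02,0.5,0,0,0,0,-0.3,0.02,0.5,0,0,0,0,-0.3,0.02,0.5,0,0,0,0,-0.3,0.02,0.5,0,0,0,0,-0.3,0.02,0.5,0,0,0,0,-0.3,0.02,0.5,0,0,0,0]}}

```text
t: 16.2
eef_pos: [0.5388, -0.127, 0.0261]
tool_rot: [0.0, 0.724, 0.689, -0.0]
contact_force: [-0.4, -2.7, 0.7]
gripper_width: 0.354
```

```bash
python3 - <<'E'
from fit import *
save('scene','sc13')
s=status.get_obs();r=save('wrist','w13')
a=cv2.imread('pics/sc13.png')
cv2.imwrite('pics/z13.png',cv2.resize(a[120:310,200:420],None,fx=3,fy=3))
j=np.load('jb.npy')[0]
c,sn=np.cos(j[2]),np.sin(j[2]);d=s['eef_pos'][:2]-j[:2];print('jig tcp',c*d[0]+sn*d[1],-sn*d[0]+c*d[1])
print(s['eef_pos'],s['contact_force'],s['gripper_width'],s['torque'])
E
```

```text
jig tcp 0.013360241650451835 -0.12965504236940778
[ 0.53873691 -0.12625947  0.02598482] [ 0.23195531 -0.34607845 -0.03147972] 0.351239591676706 [ 0.02544221 -0.05561473 -0.01400312]
```

View pics/w13.png

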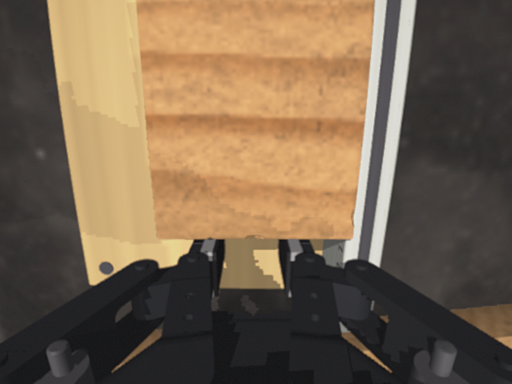

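View pics/z13.png

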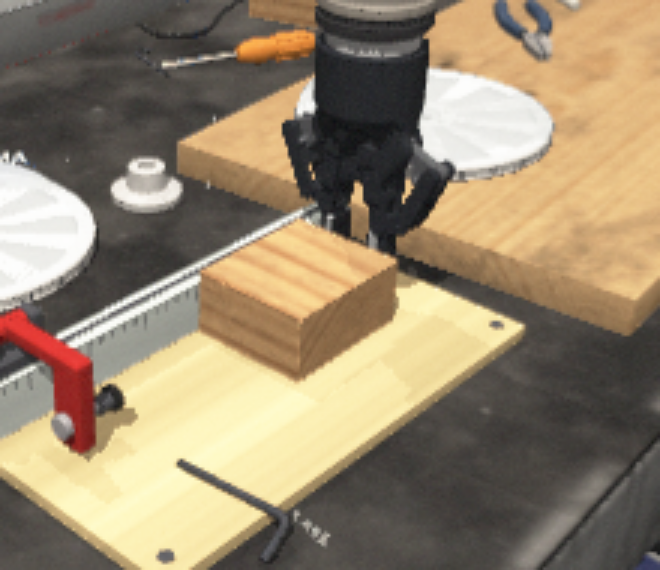

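Request:
{"fn": "move_arm", "kwargs": {"steps": [-0.3,0.06,0.8,0,0,0,0,-0.3,0.06,0.8,0,0,0,0,-0.3,0.06,0.8,0,0,0,0,-0.3,0.06,0.8,0,0,0,0,-0.3,0.06,0.8,0,0,0,0,-0.3,0.06,0.8,0,0,0,0,-0.3,0.03,0.5,0,0,0,0]}}

```text
t: 17.1
eef_pos: [0.5425, -0.0726, 0.026]
tool_rot: [-0.0, 0.724, 0.69, 0.0]
contact_force: [-1.6, -1.7, -0.2]
gripper_width: 0.349
```

```bash
python3 - <<'E'
from fit import *
save('scene','sc14')
s=status.get_obs();r=save('wrist','w14')
a=cv2.imread('pics/sc14.png')
cv2.imwrite('pics/z14.png',cv2.resize(a[120:310,190:410],None,fx=3,fy=3))
j=np.load('jb.npy')[0]
c,sn=np.cos(j[2]),np.sin(j[2]);d=s['eef_pos'][:2]-j[:2];print('jig tcp',c*d[0]+sn*d[1],-sn*d[0]+c*d[1])
print(s['eef_pos'],s['contact_force'],s['gripper_width'],s['torque'])
E
```

```text
jig tcp 0.015318834794035858 -0.07576011593847794
[ 0.54335364 -0.07252694  0.02623983] [0.01994569 0.21213805 0.45574121] 0.35059666637856046 [ 0.02357037 -0.03247616  0.00554606]
```

View pics/w14.png

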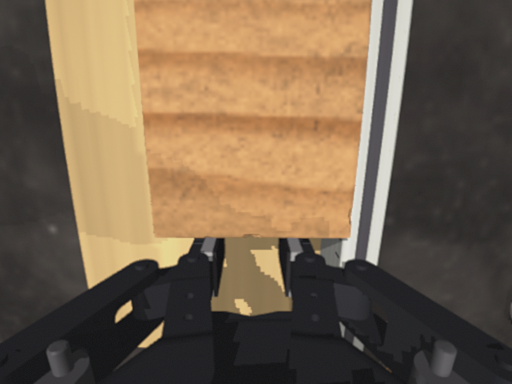

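View pics/z14.png

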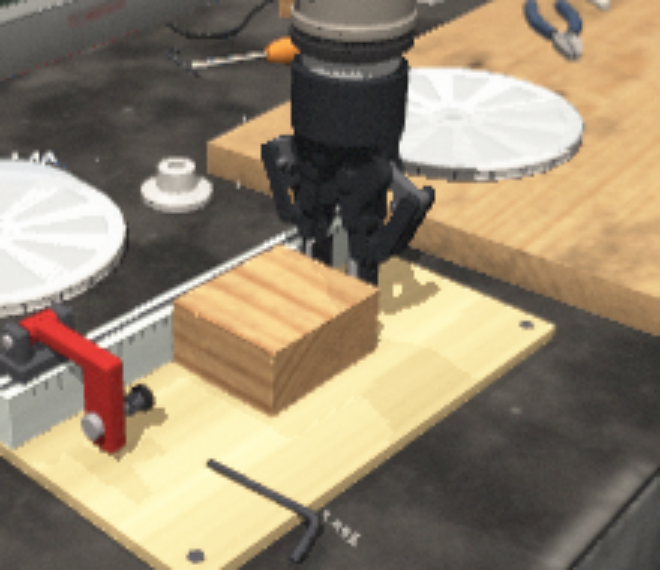

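Request:
{"fn": "move_arm", "kwargs": {"steps": [-0.3,0.06,0.8,0,0,0,0,-0.3,0.06,0.8,0,0,0,0,-0.3,0.06,0.8,0,0,0,0,-0.3,0.06,0.8,0,0,0,0,-0.3,0.05,0.7,0,0,0,0,-0.3,0.03,0.5,0,0,0,0]}}

```text
t: 17.9
eef_pos: [0.5459, -0.0288, 0.0261]
tool_rot: [-0.0, 0.724, 0.69, 0.0]
contact_force: [-0.9, -2.0, 0.9]
gripper_width: 0.351
```

```bash
python3 - <<'E'
from fit import *
s=status.get_obs()
save('scene','sc15')
r=save('wrist','w15')
a=cv2.imread('pics/sc15.png')
cv2.imwrite('pics/z15.png',cv2.resize(a[170:290,190:350],None,fx=5,fy=5))
j=np.load('jb.npy')[0]
c,sn=np.cos(j[2]),np.sin(j[2]);d=s['eef_pos'][:2]-j[:2];print('jig tcp',c*d[0]+sn*d[1],-sn*d[0]+c*d[1])
print(s['eef_pos'],s['contact_force'],s['gripper_width'],s['torque'])
E
```

```text
jig tcp 0.015699773430890778 -0.03141313596535596
[ 0.54592331 -0.02825283  0.02607685] [0.39869745 0.13684466 0.19991476] 0.3495794710304214 [0.00773356 0.01235765 0.00877495]
```

View pics/z15.png

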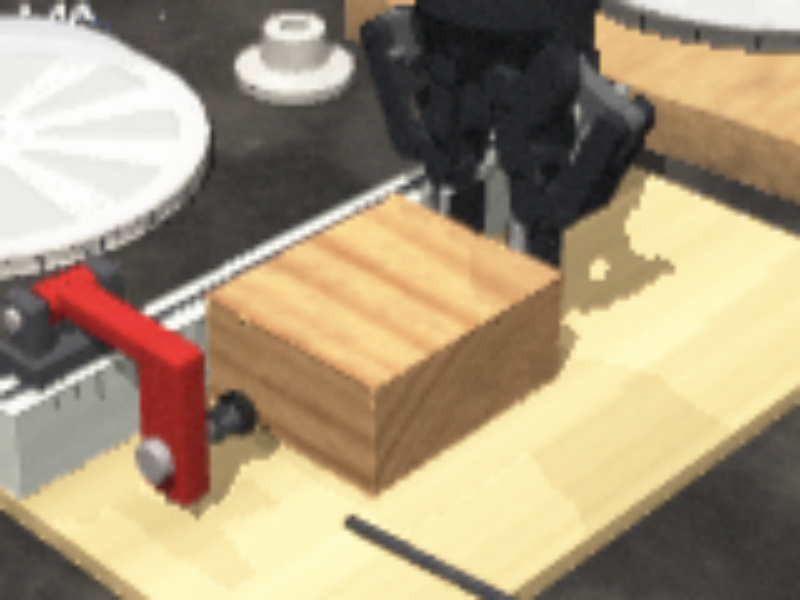

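View pics/w15.png

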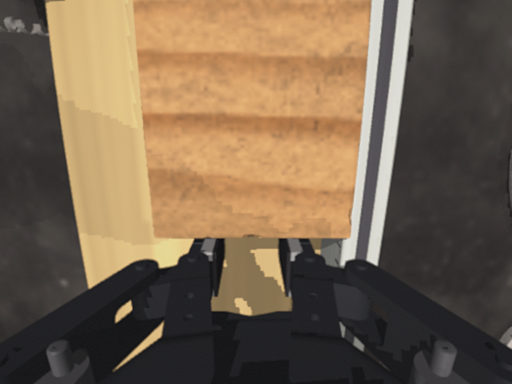

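Request:
{"fn": "move_arm", "kwargs": {"steps": [-0.3,0.02,0.3,0,0,0,0,-0.3,0.02,0.3,0,0,0,0]}}

```text
t: 18.3
eef_pos: [0.5461, -0.0242, 0.0259]
tool_rot: [0.0, 0.725, 0.689, -0.0]
contact_force: [0.3, -1.5, 0.3]
gripper_width: 0.35
```

Request:
{"fn": "move_arm", "kwargs": {"steps": [-0.3,0.01,0.2,0,0,0,0,-0.3,0.01,0.2,0,0,0,0]}}

```text
t: 18.5
eef_pos: [0.5463, -0.0198, 0.0259]
tool_rot: [-0.0, 0.724, 0.689, -0.0]
contact_force: [-0.9, -2.3, -0.8]
gripper_width: 0.351
```

Request:
{"fn": "move_arm", "kwargs": {"steps": [-0.3,0.01,0.2,0,0,0,0]}}

```text
t: 18.6
eef_pos: [0.5464, -0.0177, 0.0259]
tool_rot: [-0.0, 0.724, 0.689, -0.0]
contact_force: [0.7, -1.8, -0.8]
gripper_width: 0.35
```

Request:
{"fn": "move_arm", "kwargs": {"steps": [-0.3,0.01,0.2,0,0,0,0]}}

```text
t: 18.7
eef_pos: [0.5465, -0.0156, 0.0259]
tool_rot: [-0.0, 0.724, 0.689, -0.0]
contact_force: [-1.0, -1.5, -0.9]
gripper_width: 0.348
```

Request:
{"fn": "move_arm", "kwargs": {"steps": [-0.3,0.01,0.15,0,0,0,0]}}

```text
t: 18.8
eef_pos: [0.5467, -0.014, 0.026]
tool_rot: [-0.0, 0.724, 0.69, -0.0]
contact_force: [-0.6, -1.7, -0.3]
gripper_width: 0.352
```

Request:
{"fn": "move_arm", "kwargs": {"steps": [-0.3,0.01,0.15,0,0,0,0]}}

```text
t: 18.9
eef_pos: [0.5468, -0.0126, 0.026]
tool_rot: [-0.0, 0.724, 0.689, -0.0]
contact_force: [-0.1, -1.7, -0.7]
gripper_width: 0.343
```

Request:
{"fn": "move_arm", "kwargs": {"steps": [-0.3,0.01,0.15,0,0,0,0]}}

```text
t: 19.0
eef_pos: [0.5469, -0.0111, 0.026]
tool_rot: [-0.0, 0.724, 0.689, -0.0]
contact_force: [-0.5, -0.4, -1.4]
gripper_width: 0.345
```

Request:
{"fn": "move_arm", "kwargs": {"steps": [-0.3,0.01,0.15,0,0,0,0]}}

```text
t: 19.1
eef_pos: [0.547, -0.0097, 0.026]
tool_rot: [-0.0, 0.724, 0.689, -0.0]
contact_force: [-0.7, -1.6, -0.5]
gripper_width: 0.35
```

Request:
{"fn": "move_arm", "kwargs": {"steps": [-0.3,0.01,0.15,0,0,0,0]}}

```text
t: 19.2
eef_pos: [0.5471, -0.0082, 0.026]
tool_rot: [-0.0, 0.724, 0.689, -0.0]
contact_force: [0.3, -1.9, -0.5]
gripper_width: 0.349
```

Request:
{"fn": "move_arm", "kwargs": {"steps": [-0.3,0.01,0.15,0,0,0,0]}}

```text
t: 19.3
eef_pos: [0.5472, -0.0067, 0.026]
tool_rot: [0.0, 0.724, 0.689, -0.0]
contact_force: [-0.3, -2.6, -0.7]
gripper_width: 0.35
```

Request:
{"fn": "move_arm", "kwargs": {"steps": [-0.3,0.01,0.15,0,0,0,0]}}

```text
t: 19.4
eef_pos: [0.5472, -0.0059, 0.026]
tool_rot: [0.0, 0.724, 0.689, -0.0]
contact_force: [-1.0, -4.7, 0.7]
gripper_width: 0.348
```

Request:
{"fn": "move_arm", "kwargs": {"steps": [-0.3,0.01,0.15,0,0,0,0]}}

```text
t: 19.5
eef_pos: [0.5472, -0.0052, 0.026]
tool_rot: [0.0, 0.725, 0.689, -0.001]
contact_force: [-1.3, -7.2, 1.4]
gripper_width: 0.35
```

Request:
{"fn": "move_arm", "kwargs": {"steps": [-0.3,0,0.1,0,0,0,0]}}

```text
t: 19.6
eef_pos: [0.5472, -0.0048, 0.026]
tool_rot: [0.001, 0.725, 0.689, -0.001]
contact_force: [-1.7, -7.5, 1.1]
gripper_width: 0.351
```

Request:
{"fn": "move_arm", "kwargs": {"steps": [-0.3,0,0.1,0,0,0,0]}}

```text
t: 19.7
eef_pos: [0.5472, -0.0044, 0.026]
tool_rot: [0.001, 0.725, 0.689, -0.001]
contact_force: [-1.5, -8.9, 3.1]
gripper_width: 0.35
```

Request:
{"fn": "move_arm", "kwargs": {"steps": [-0.3,0,0.15,0,0,0,0]}}

```text
t: 19.8
eef_pos: [0.5471, -0.0038, 0.026]
tool_rot: [0.001, 0.725, 0.689, -0.002]
contact_force: [-0.0, -11.3, 2.8]
gripper_width: 0.349
```

Request:
{"fn": "move_arm", "kwargs": {"steps": [-0.3,0,0.1,0,0,0,0]}}

```text
t: 19.9
eef_pos: [0.5471, -0.0034, 0.026]
tool_rot: [0.001, 0.725, 0.688, -0.002]
contact_force: [-2.1, -12.5, 3.9]
gripper_width: 0.353
```

Request:
{"fn": "move_arm", "kwargs": {"steps": [-0.3,0,0,0,0,0,0,-0.3,0,0,0,0,0,0,-0.3,0,0,0,0,0,0,-0.3,0,0,0,0,0,0]}}

```text
t: 20.3
eef_pos: [0.5471, -0.0033, 0.0261]
tool_rot: [0.001, 0.725, 0.688, -0.002]
contact_force: [-1.0, -9.9, 3.2]
gripper_width: 0.35
```

Request:
{"fn": "move_arm", "kwargs": {"steps": [-0.3,0,0,0,0,0,0,-0.3,0,0,0,0,0,0,-0.3,0,0,0,0,0,0,-0.3,0,0,0,0,0,0]}}

```text
t: 20.7
eef_pos: [0.5471, -0.0033, 0.026]
tool_rot: [0.001, 0.725, 0.688, -0.002]
contact_force: [-1.5, -10.6, 2.9]
gripper_width: 0.35
```

Request:
{"fn": "move_arm", "kwargs": {"steps": [-0.3,0,0,0,0,0,0,-0.3,0,0,0,0,0,0,-0.3,0,0,0,0,0,0,-0.3,0,0,0,0,0,0]}}

```text
t: 21.1
eef_pos: [0.5471, -0.0033, 0.026]
tool_rot: [0.001, 0.725, 0.688, -0.002]
contact_force: [-2.1, -10.7, 2.8]
gripper_width: 0.351
```

Request:
{"fn": "move_arm", "kwargs": {"steps": [-0.3,0,-0.1,0,0,0,0,-0.3,0,-0.1,0,0,0,0,-0.3,0,-0.1,0,0,0,0,-0.3,0,-0.1,0,0,0,0,-0.3,0,-0.1,0,0,0,0]}}

```text
t: 21.6
eef_pos: [0.5473, -0.0046, 0.026]
tool_rot: [0.0, 0.724, 0.689, -0.0]
contact_force: [-0.3, -3.7, -0.0]
gripper_width: 0.348
```

Request:
{"fn": "move_arm", "kwargs": {"steps": [-0.3,0,-0.1,0,0,0,0,-0.3,0,-0.1,0,0,0,0,-0.3,0,-0.05,0,0,0,0]}}

```text
t: 21.9
eef_pos: [0.5476, -0.0059, 0.0261]
tool_rot: [-0.0, 0.724, 0.69, 0.001]
contact_force: [0.3, -0.0, -0.7]
gripper_width: 0.35
```

Request:
{"fn": "move_arm", "kwargs": {"steps": [-0.3,0,-0.05,0,0,0,0,-0.3,0,-0.05,0,0,0,0,-0.3,0,-0.05,0,0,0,0,-0.3,0,-0.05,0,0,0,0,-0.3,0,-0.1,0,0,0,0,-0.3,0,-0.2,0,0,0,0,-0.3,0,-0.3,0,0,0,0]}}

```text
t: 22.6
eef_pos: [0.5474, -0.0148, 0.026]
tool_rot: [-0.0, 0.724, 0.69, 0.0]
contact_force: [0.2, -0.3, -0.1]
gripper_width: 0.346
```

```bash
python3 - <<'E'
from fit import *
s=status.get_obs()
save('scene','sc16')
r=save('wrist','w16');
for c in ('scene','top'):cams.read_camera(c)
a=cv2.imread('pics/sc16.png')
cv2.imwrite('pics/z16.png',cv2.resize(a[170:290,190:350],None,fx=5,fy=5))
print(s['eef_pos'],s['contact_force'])
E
```

```text
[ 0.54739077 -0.01548885  0.02596707] [ 0.00170491  0.55410232 -0.4241825 ]
```

View pics/z16.png

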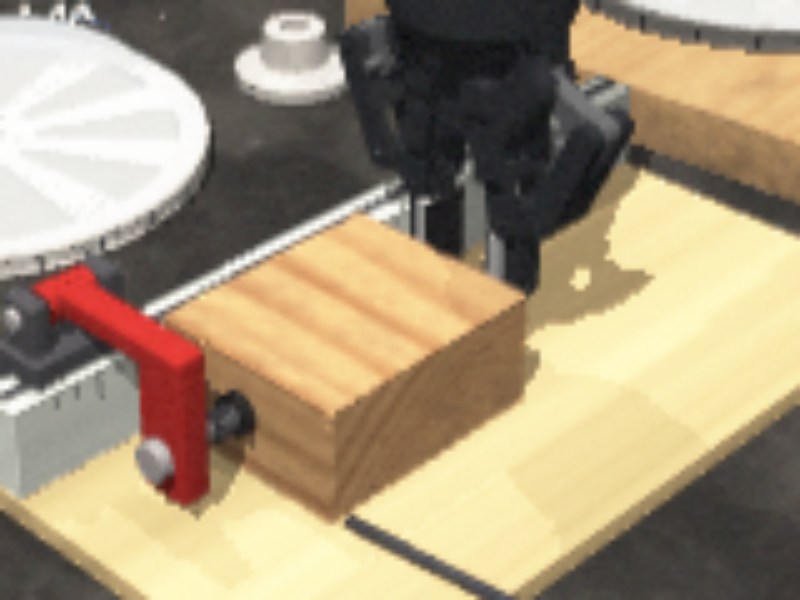

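View pics/w16.png

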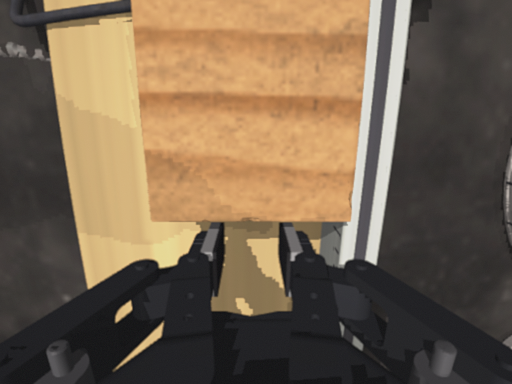

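```bash
python3 - <<'E'
from fit import *
from scipy.spatial.transform import Rotation as R
j=np.load('jb.npy')[0]
r=cams.read_camera('wrist');s=status.get_obs()
for n,p in (('w14',[.5433,-.0725,.0262]),('w15',[.5459,-.0283,.0261]),('w16',[.5474,-.0155,.026])):
    g=cv2.cvtColor(cv2.imread(f'pics/{n}.png'),cv2.COLOR_BGR2GRAY).astype(float)
    prof=g[200:260,230:270].mean(1);k=np.argmin(np.diff(prof)[5:50])+5
    d=-np.diff(prof)[k-2:k+3];row=200+k+.5+np.sum(np.arange(-2,3)*d)/d.sum()
    T=np.eye(4);T[:3,:3]=R.from_quat(np.roll(s['tool_rot'],-1)).as_matrix();T[:3,3]=p;T=T@r['T_tool_cam']
    u=cv2.undistortPoints(np.array([[[250.,row]]]),r['mtx'],r['dist_coeffs'])[0,0]
    dd=T[:3,:3]@[u[0],u[1],1];P=T[:3,3]+dd*(.062-T[2,3])/dd[2];print(n,row,P,'edge-tcp y',P[1]-p[1])
E
```

```text
w14 236.16430020283977 [ 0.54294687 -0.05961555  0.062     ] edge-tcp y 0.012884445922018636
w15 234.4874055415617 [ 0.54559122 -0.01455197  0.062     ] edge-tcp y 0.013748025512463055
w16 220.50526315789475 [0.54743403 0.00498085 0.062     ] edge-tcp y 0.02048084860485401
```

Request:
{"fn": "move_arm", "kwargs": {"steps": [-0.3,0,0.3,0,0,0,0,-0.3,0,0.2,0,0,0,0,-0.3,0,0.1,0,0,0,0,-0.3,0,0,0,0,0,0]}}

```text
t: 23.45
eef_pos: [0.5474, -0.0084, 0.026]
tool_rot: [-0.0, 0.724, 0.69, 0.0]
contact_force: [0.0, 0.7, 0.0]
gripper_width: 0.351
```

Request:
{"fn": "move_arm", "kwargs": {"steps": [-0.3,0,0.05,0,0,0,0,-0.3,0,0.05,0,0,0,0]}}

```text
t: 23.65
eef_pos: [0.5474, -0.0078, 0.026]
tool_rot: [0.0, 0.724, 0.689, -0.0]
contact_force: [0.5, 0.2, -0.5]
gripper_width: 0.35
```

Request:
{"fn": "move_arm", "kwargs": {"steps": [-0.3,0,0.05,0,0,0,0,-0.3,0,0.05,0,0,0,0]}}

```text
t: 23.85
eef_pos: [0.5474, -0.0067, 0.026]
tool_rot: [0.0, 0.724, 0.689, 0.0]
contact_force: [0.5, 0.5, 0.3]
gripper_width: 0.347
```

No contact up to y = -6.7 mm, and the pad was first met at about -7 mm. So the block is still against the pad. I'm backing off and clearing the area.

Request:
{"fn": "move_arm", "kwargs": {"steps": [-0.3,0,-0.5,0,0,0,0,-0.3,0,-1,0,0,0,0,-0.3,0,-1.5,0,0,0,0,-0.3,0,0,3,0,0,0,-0.3,0,0,4,0,0,0,-0.3,0,0,4,0,0,0,-0.3,0,-3,4,0,0,0,-0.3,-1,-4,0,0,0,0]}}

```text
t: 24.65
eef_pos: [0.5419, -0.1068, 0.1821]
tool_rot: [0.004, 0.723, 0.691, 0.004]
contact_force: [1.1, -1.0, 0.1]
gripper_width: 0.353
```

Request:
{"fn": "move_arm", "kwargs": {"steps": [-0.3,-2,-4,0,0,0,0,-0.3,-2,-4,0,0,0,0,-0.3,-2,-4,0,0,0,0,-0.3,-2,-4,0,0,0,0,-0.3,-2,-4,0,0,0,0,-0.3,-2,-4,0,0,0,0,-0.3,0,0,0,0,0,0]}}

```text
t: 25.35
eef_pos: [0.4117, -0.3549, 0.1755]
tool_rot: [0.0, 0.729, 0.685, -0.002]
contact_force: [-0.1, 0.4, 0.2]
gripper_width: 0.349
```

```bash
python3 - <<'E'
from h import *
save('scene','sc17');save('top','top17')
a=cv2.imread('pics/sc17.png');b=cv2.imread('pics/top17.png')
cv2.imwrite('pics/z17.png',cv2.resize(a[170:315,175:380],None,fx=3.9,fy=3.9,interpolation=cv2.INTER_CUBIC))
cv2.imwrite('pics/t17.png',cv2.resize(b[160:300,155:355],None,fx=4,fy=4,interpolation=cv2.INTER_CUBIC))
for q in ('cast_hub','tape_measure','hex_key'):
  print(q,[[ (np.round(d['position'],1).tolist(),round(d['score'],2)) for d in models.place_of(c,q)][:1] for c in ('scene','top')])
print(status.get_obs()['eef_pos'])
E
```

```text
cast_hub [[([182.7, 250.1], 0.56)], [([129.8, 332.7], 0.77)]]
tape_measure [[([251.4, 256.8], 0.72)], [([122.0, 165.5], 0.78)]]
hex_key [[([292.4, 272.1], 0.65)], [([265.0, 194.4], 0.43)]]
[ 0.41805476 -0.3456964   0.17608312]
```

View pics/t17.png

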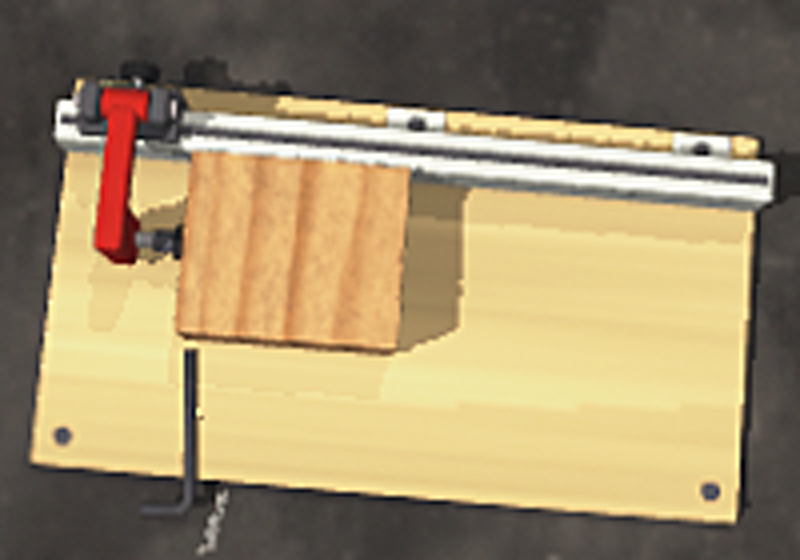

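View pics/z17.png

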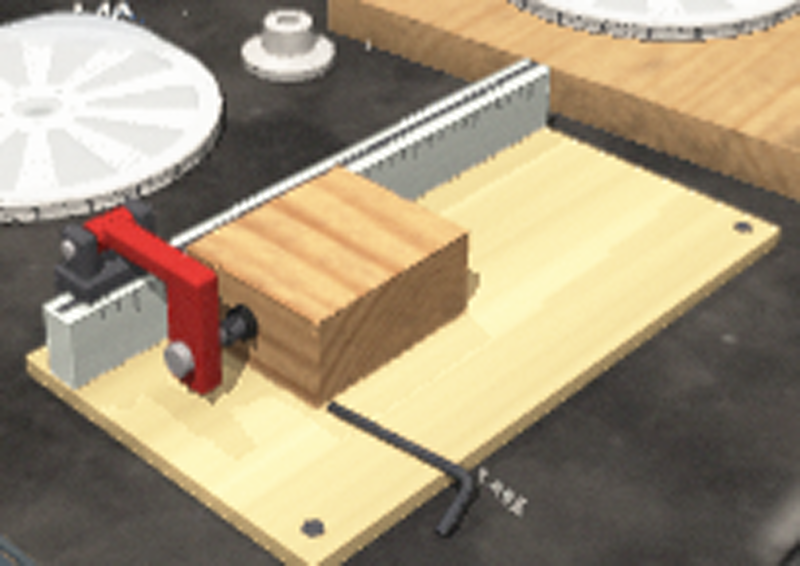

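```bash
python3 -c "
from h import *
print(order.hand_in())"
```

```text
the job is handed in; nothing more can be done
None
```

I flipped the flag down to its end stop, slid the block flat to the fence and along it to the pad, pressed it home and eased off. Then I withdrew and handed the job in at about 25 s of the 72 s.

**Flag:** Downward force rose sharply to 44 N at the end stop, more than I meant, through the fingertips, and I backed off at once. The pictures match the fully-down position.

**Fence:** I pushed the block against the fence with about 9.5 N. The last pictures show it still parallel to the fence and flush.

**Press:** I held the pad for about 1.2 s at a steady 10–11 N measured, after a brief 12.5 N while pressing up. Sliding friction was about 1.7 N of that. About 3.9 mm of spring travel agrees, giving roughly 9–10 N on the pad itself.

**Resting on the pad:** A picture measurement suggested a gap of about 1 mm, within its error. Feeling forward again met no block up to the position where the pad was first touched, so the block is still on the pad. I took that as the better evidence.

**Bystanders:** The hex key is at the same pixels as before, only a few mm from the block. The cast hub sits where it was in both camera views. For the tape measure, the top view agrees with the start to within about 4 pixels. The scene view reported a spot on the block instead, which I took as a false detection and did not check further.

**Fingertips:** By camera and by contact, the shut fingertips ended about 9 mm short of the TCP, not 25 mm ahead of it as the text says. I set the pushing heights from that measurement.

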